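# Vent the degassing chamber and take off its lid

## Task

The degassing chamber on the bench is still under vacuum. Open the vent tap on its lid fully, anticlockwise seen from above up to its stop, then lift the lid off by its centre handle without forcing it, and lay it gently, right way up and flat, centred on the green wooden block with the tap left open. Do not disturb the solvent bottle or the cell pack.

Things in the scene. Friction and masses are not known exactly. Their poses are not given: they have to be found in the camera images.
- chamber: fixed round steel pot, open on top; origin on the bench at its centre, z up; 182 mm diameter, flange 184 mm, flange top 80 mm above the bench. Brackets at its +y and -y sides (48 mm wide, out to 108 mm from the centre) have two small prongs each, up to 90 mm high, that take the lid's ears so that it cannot turn; the lid leaves straight upward.
- lid: loose aluminium lid, 0.65 kg in all. Origin: centre of the flat underside of its spigot (132 mm diameter, 18 mm deep, 4 mm clearance all round in the chamber). Disc 182 mm diameter from 18 to 30 mm above the origin; ears on +y and -y out to 108 mm. Seated: origin 62 mm above the bench, same heading as the chamber. At x = +66 mm a closed pump port, 28 mm diameter, 31 mm high.
- lid_grip (a point): centre of the black grip block of the lid's handle, 30 mm above the lid disc, over the lid's centre (60 mm above the lid origin); the block is 44 mm long along the lid's x, 18 mm thick along y, 28 mm high; its axes are the lid's
- vent_tap (a joint): turn of the vent tap in rad: 0 shut, grows anticlockwise seen from above, stop at 2.9 (fully open). About 0.15 N m of friction; stays where left. At 0 its bar lies along the lid's y. Until it is turned by about 1.8 to 2.5 rad vacuum holds the lid immovably; beyond that the lid lifts freely with its own weight.
- tap_grip (a point): centre of the tap's cross bar, on the tap's upright axis, 58 mm above the lid disc (88 mm above the lid origin, at x = -66 mm in the lid frame); steel bar 56 mm long (this point's y), 12 mm thick (this point's x), 16 mm high. Below it is a brass valve body 22 mm diameter with a small side nipple.
- wood_block: loose dark green painted wooden packer, 70 mm (x) by 115 mm (y) by 24 mm high, 0.2 kg, lying flat; origin at the centre of its underside. The lid is to rest on it by the underside of the spigot.
- solvent_bottle: upright white bottle with red spout, 54 mm diameter, 152 mm high, origin at the centre of its underside; bystander
- cell_pack: blue cell pack with plug leads, 66 by 144 by 40 mm, origin at the centre of its underside; bystander

How it is judged:
By the outcome, as a careful person would: the job done as asked, in the order asked, and still so for the second after the job is handed in, with the robot touching nothing.
It also fails if it takes over 66 s, if anything falls off the work surface, if the arm or the gripper's body presses on something with over 40 N, if the wrist force passes 120 N, or if a joint passes its speed limit or range.

## Robot

A 6-joint arm with a two-finger parallel gripper is mounted at the origin on a cart in front of the work surface, level with it; the furniture and walls round the work are solid. World frame = base frame: x ahead of the robot, y to its left, z up, the work surface at z = 0. Lengths are in m, angles in rad, forces in N, time in s.
With the tool pointing down it reaches from about 0.3 to 0.85 m from the base axis. Payload 5.4 kg.
Tool frame: the origin (TCP) lies at the very end of the fingers, on their centre line; the grasp point (between the pads) lies ctrl.grip_depth behind it (ctrl.grip_depth is the distance from the TCP to the grasp point, in m); z points along the fingers, y is the line along which they close (so a half turn about z gives the same grasp; the last joint's range is limited). The gripper opens to 85 mm and grips with 20 to 120 N. Pads are 22 mm wide; open, the fingers measure 114 mm over their backs; the gripper's body (76 mm by 85 mm) begins 54 mm behind the grasp point. The pads swing forward as they close: fully open they stand 13 mm farther back than shut.
Start: joints at [-1.404, 0.158, 1.597, -0, 1.386, -0.21], TCP at [0.212, -0.535, 0.208] pointing down, gripper open.
Joint ranges: [-2.91, 2.91], [-0.94, 2.29], [0.18, 2.7], [-1.29, 4.43], [0.17, 2.64], [-3, 3]. Speed limits (rad/s): [2.57, 2.57, 3.14, 3.14, 3.14, 3.14].

## Interface

Orientations are given as [roll, pitch, yaw] about the fixed x, y, z axes, in that order (R = Rz(yaw) Ry(pitch) Rx(roll)).
In Python, from bench import ctrl, viewer, readout gives the robot as it stands (ctrl), with the cameras (viewer) and the readings (readout).
- The arm moves only by the tool nudge_tcp, called after "Call:" as name(argument=value, ...) on one line, values as JSON. Schema: {"type":"object","properties":{"deltas":{"type":"array","items":{"type":"number"},"minItems":7,"maxItems":140},"only":{"type":"string"},"quiet":{"type":"boolean"},"lines":{"type":"string"}},"required":["deltas"],"additionalProperties":false}. deltas is one flat list of numbers that holds 1 to 20 rows one after another, with no inner brackets; each row has 7 numbers: dx, dy, dz in units of 50 mm, then a rotation vector rx, ry, rz in units of 0.25 rad, then the finger opening in m; each row is the pose to reach, as a shift and turn from the pose commanded when the call began, along the tool's axes at that moment; what a row does not reach only later rows make up. A row lasts 1/10 s, in which the tool goes at most 0.05 m and 0.15 rad, less where a joint would pass 70% of its speed; a pose out of reach is approached as far as the arm can. The fingers move at their own pace and stop on an object; the grip force is fixed at half the most. Time passes only in rows, so rows that do not move let the fingers close. The tool returns the time, the measured TCP pose, the force, the opening and the grip force at its end. only (a regular expression) keeps the lines of the reply that match it, lines (a string "A,B") keeps lines A to B, and quiet returns only ok. Input that does not fit is refused with a message, and nothing moves.
- readout.observe(): the state, without advancing time (a new reading comes with each control period).
- viewer.camera(name): name is "scene" or "top" or "wrist"; returns the picture (400x640x3 uint8, red, green, blue); there is no depth.
- viewer.calibration(name): a dict with "K" (3x3 intrinsics, pixels), "dist" ([k1, k2, p1, p2, k3] as OpenCV has them; the pictures are not rectified), "position" and "rotation" of the camera in the world; the wrist camera has in their place "mount" (4x4, takes a point from camera to tool coordinates, whose origin is the TCP and whose axes are the flange's). Camera axes: x right, y down, z forward; pixel columns grow to the right and rows downward; lengths in m; the calibration is good to about 2 mm. A picture is of the moment at which its call begins: read the wrist's pose just before it. calibration takes no time and is no camera call.
- ctrl.sign_off(): hands the job in; it is judged then, once.
The state is a dict: "time_s": time; "qpos": joint angles; "qvel": joint speeds; "joint_efforts": joint torques, N m; "ee_pos": TCP position; "ee_rot": TCP orientation; "contact_force": force on the tool from outside, world axes, zero at the start; "moment": the same for the moment, N m; "opening": finger opening in m; "grip_force": force on a finger pad.
Only numpy, scipy, OpenCV 4.12 (cv2) and the standard library are available. Lean on these libraries where they do the work, as an engineer would, in place of code of your own. Each camera call takes 0.05 s, during which the arm holds its last target. There are 200 camera calls.

## Working session

There is one attempt and no reset: what is moved stays moved. The work goes in short steps, Python scripts to look and compute and a tool call to move; the robot and the scene stay as the last step left them, time stands still between calls to the robot, and variables do not carry over. Pictures are saved under pics/ and viewed, at most 10 in all, crops included, and the job is handed in when it is done.

```bash
ls; mkdir -p pics; python3 - <<'E'
from bench import ctrl, viewer, readout
import cv2,numpy as np
np.set_printoptions(precision=4,suppress=True)
print(ctrl.grip_depth, readout.observe())
for n in("scene","top","wrist"):
    c=viewer.calibration(n); print(n,c)
for n in("scene","top"):
    cv2.imwrite(f"pics/{n}0.png",viewer.camera(n)[:,:,::-1])
E
```

```text
bench.py
pics
0.0187 {'time_s': 0.0, 'qpos': array([-1.4041,  0.1591,  1.5983,  0.    ,  1.3862, -0.2101]), 'qvel': array([-0.0012, -0.0004,  0.001 ,  0.0004,  0.0004, -0.002 ]), 'joint_efforts': array([  0.001 , -39.5999, -33.1433,   0.    ,   0.0085,  -0.    ]), 'ee_pos': array([ 0.2114, -0.534 ,  0.2066]), 'ee_rot': array([-3.1397, -0.0004,  0.3768]), 'contact_force': array([0.4655, 0.7775, 0.299 ]), 'moment': array([ 0.0007,  0.0064, -0.0295]), 'grip_force': 0.0, 'opening': 0.08544249326772393}
scene {'K': array([[406.225 ,   0.    , 319.0285],
       [  0.    , 406.225 , 194.5309],
       [  0.    ,   0.    ,   1.    ]]), 'dist': array([-0.1006,  0.    ,  0.    ,  0.    ,  0.    ]), 'position': array([0.1506, 0.7503, 0.6206]), 'rotation': array([-2.0888, -0.0162, -2.5587])}
top {'K': array([[478.9987,   0.    , 314.5014],
       [  0.    , 478.9987, 201.4136],
       [  0.    ,   0.    ,   1.    ]]), 'dist': array([-0.1078,  0.    ,  0.    ,  0.    ,  0.    ]), 'position': array([ 0.3879, -0.0261,  1.3265]), 'rotation': array([-2.9356,  0.0035, -1.5791])}
wrist {'K': array([[321.7681,   0.    , 322.338 ],
       [  0.    , 321.7681, 199.3192],
       [  0.    ,   0.    ,   1.    ]]), 'dist': array([-0.0373,  0.    ,  0.    ,  0.    ,  0.    ]), 'mount': array([[-0.0004, -0.953 , -0.3029,  0.0772],
       [ 1.    , -0.0004,  0.0001,  0.0004],
       [-0.0002, -0.3029,  0.953 , -0.1672],
       [ 0.    ,  0.    ,  0.    ,  1.    ]])}
```

View pics/scene0.png

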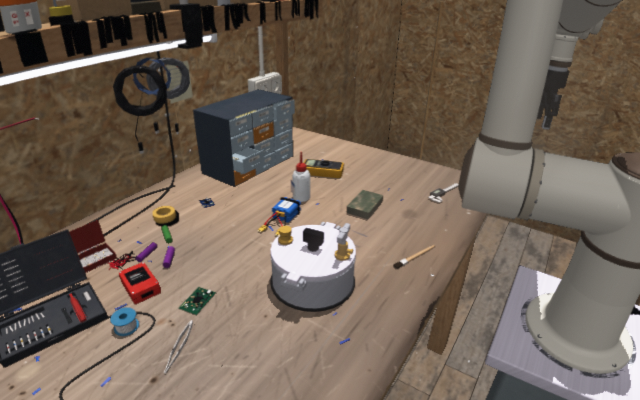

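View pics/top0.png

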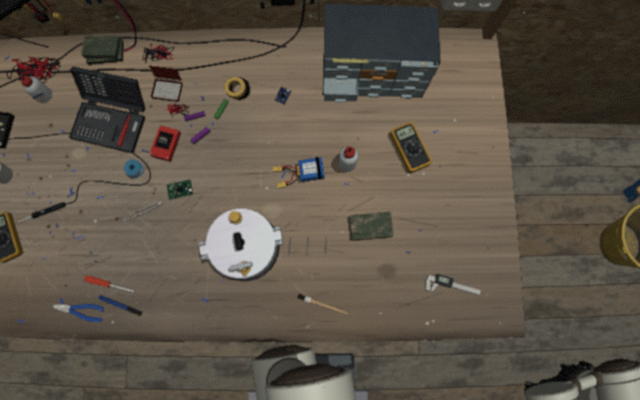

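The scene view shows the chamber with its lid near (313,265) and the green block near (365,204). In the top view, the chamber is near (240,243), the block (371,226), the bottle (347,157) and the cell pack (311,169). I'll enlarge both.

```bash
python3 - <<'E'
import cv2
a=cv2.imread("pics/top0.png")[140:290,190:410]; cv2.imwrite("pics/topc.png",cv2.resize(a,(792,540),interpolation=cv2.INTER_CUBIC))
a=cv2.imread("pics/scene0.png")[180:310,255:395]; cv2.imwrite("pics/scenec.png",cv2.resize(a,(630,585),interpolation=cv2.INTER_CUBIC))
E
```

```text
(no output)
```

View pics/topc.png

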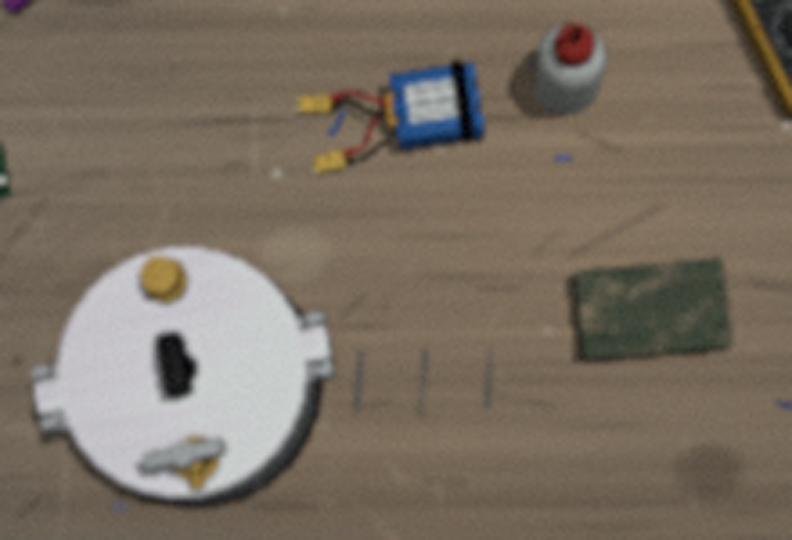

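View pics/scenec.png

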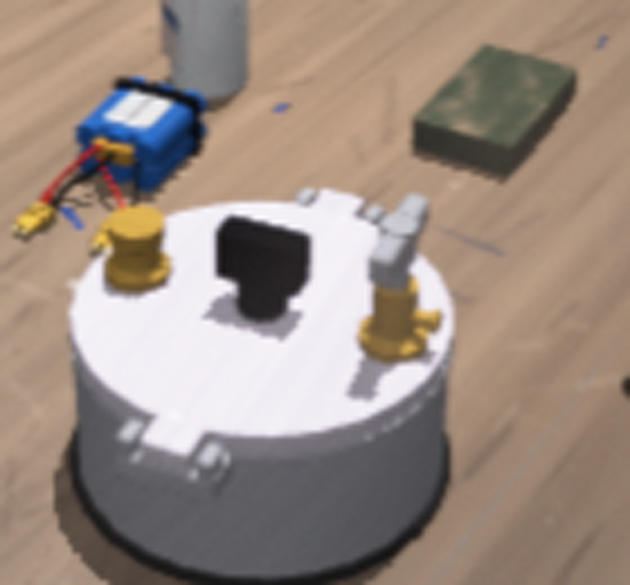

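The top crop shows the ears at (45,402) and (320,342), the bar ends at (143,462) and (222,448), and the port at (163,277). The block's top corners are about (575,275), (721,260), (730,347) and (583,358). The scene crop shows the bar ends at (418,205) and (388,262), and the block's top corners at (490,45), (577,75), (505,160) and (414,123). I'll triangulate these.

```bash
cat >h.py <<'E'
from bench import ctrl, viewer, readout
import cv2,numpy as np
from scipy.spatial.transform import Rotation as R
np.set_printoptions(precision=4,suppress=True)
def cam(n,ee=None):
    c=viewer.calibration(n)
    if n!="wrist": return c["K"],c["dist"],np.array(c["position"]),R.from_euler("xyz",c["rotation"]).as_matrix()
    Rt=R.from_euler("xyz",ee[1]).as_matrix(); m=c["mount"]
    return c["K"],c["dist"],ee[0]+Rt@m[:3,3],Rt@m[:3,:3]
def ray(c,px):
    u=cv2.undistortPoints(np.array([[px]],float),c[0],c[1])[0,0]
    d=c[3]@[*u,1]; return c[2],d/np.linalg.norm(d)
def plane(c,px,z):
    p,d=ray(c,px); return p+d*(z-p[2])/d[2]
def tri(rs):
    A=sum(np.eye(3)-np.outer(d,d) for p,d in rs); b=sum((np.eye(3)-np.outer(d,d))@p for p,d in rs)
    x=np.linalg.solve(A,b); return x,[np.linalg.norm(np.cross(x-p,d)) for p,d in rs]
def proj(c,X):
    return cv2.projectPoints(np.array(X,float).reshape(-1,1,3),cv2.Rodrigues(c[3].T)[0],-c[3].T@c[2],c[0],np.array(c[1]))[0][:,0]
E
python3 - <<'E'
from h import *
T=cam("top");S=cam("scene")
t=lambda x,y:(190+x/3.6-.36,140+y/3.6-.36)
s=lambda x,y:(255+x/4.5-.39,180+y/4.5-.39)
a,b=plane(T,t(45,402),.092),plane(T,t(320,342),.092)
print("ears",a,b,(a+b)/2,"heading",np.degrees(np.arctan2(*(a-b)[[1,0]]))-90, np.linalg.norm(a-b))
print("disc",plane(T,t(183,374),.092))
for n,p,q in [("bar+y",(143,462),(388,262)),("bar-y",(222,448),(418,205)),("port",(163,277),(138,223)),("blk1",(575,275),(505,160)),
 ]: print(n,tri([ray(T,t(*p)),ray(S,s(*q))]))
P=[(575,275),(721,260),(730,347),(583,358)]
Q=[(490,45),(577,75),(505,160),(414,123)]
for z in(.024,):
  print([plane(T,t(*p),z) for p in P],np.mean([plane(T,t(*p),z) for p in P],0))
  print([plane(S,s(*p),z) for p in Q],np.mean([plane(S,s(*p),z) for p in Q],0))
print(tri([ray(T,t(*np.mean(P,0))),ray(S,s(*np.mean(Q,0)))]))
print("handle",plane(T,t(172,360),.135))
print("bottle",plane(T,t(570,100),0),"pack",plane(T,t(435,105),.04))
E
```

```text
ears [0.5161 0.269  0.092 ] [0.5585 0.0703 0.092 ] [0.5373 0.1696 0.092 ] heading 12.037505129554688 0.20317884831965616
disc [0.5359 0.1691 0.092 ]
bar+y (array([0.4664, 0.1842, 0.1562]), [np.float64(0.0022071798963893986), np.float64(0.0022071798963892077)])
bar-y (array([0.4782, 0.1321, 0.1519]), [np.float64(0.00029868642252583896), np.float64(0.00029868642252563367)])
port (array([0.6027, 0.1809, 0.1204]), [np.float64(0.0007759678621720277), np.float64(0.0007759678621720845)])
blk1 (array([ 0.592 , -0.1309,  0.0061]), [np.float64(0.03045779689126935), np.float64(0.030457796891269158)])
[array([ 0.6179, -0.1197,  0.024 ]), array([ 0.6286, -0.2326,  0.024 ]), array([ 0.5611, -0.2368,  0.024 ]), array([ 0.5538, -0.1244,  0.024 ])] [ 0.5904 -0.1784  0.024 ]
[array([ 0.6245, -0.2323,  0.024 ]), array([ 0.558 , -0.2292,  0.024 ]), array([ 0.5488, -0.1091,  0.024 ]), array([ 0.6161, -0.1149,  0.024 ])] [ 0.5868 -0.1714  0.024 ]
(array([ 0.5911, -0.1791,  0.0175]), [np.float64(0.00013514684600218185), np.float64(0.0001351468460018624)])
handle [0.5406 0.1703 0.135 ]
bottle [ 0.764  -0.1208  0.    ] pack [ 0.7496 -0.0134  0.04  ]
```

```bash
cat >>h.py <<'E'
def go(x,y,z,yaw):
    "shift in tool axes to a TCP target, tool pointing down; and wrist joint to be"
    o=readout.observe(); ps=o["ee_rot"][2]; d=np.array([x,y,z])-o["ee_pos"]
    w=R.from_euler("xyz",[np.pi,0,ps]).inv().apply(d)
    print("tool shift",w,"rz",-((yaw-ps+np.pi)%(2*np.pi)-np.pi),"q6 end",np.arctan2(y,x)+np.pi/2-yaw,"q6 now",o["qpos"][5])
E
python3 -c "
from h import *
go(.4725,.1555,.23,1.78)"
```

```text
tool shift [ 0.4964 -0.5452 -0.0233] rz -1.403222284638189 q6 end 0.10873253223956425 q6 now -0.21010026778696533
```

Careful with the scale: shifts go in units of 50 mm and turns go in units of 0.25 rad. That gives: -0.545 m is -10.9, 0.496 m is 9.92, -1.403 rad is -5.612.

Call:
nudge_tcp(deltas=[0,0,-0.46,0,0,0,0.085,9.92,-10.9,-0.46,0,0,-5.612,0.05,9.92,-10.9,-0.46,0,0,-5.612,0.05,9.92,-10.9,-0.46,0,0,-5.612,0.05,9.92,-10.9,-0.46,0,0,-5.612,0.05,9.92,-10.9,-0.46,0,0,-5.612,0.05,9.92,-10.9,-0.46,0,0,-5.612,0.05,9.92,-10.9,-0.46,0,0,-5.612,0.05,9.92,-10.9,-0.46,0,0,-5.612,0.05,9.92,-10.9,-0.46,0,0,-5.612,0.05,9.92,-10.9,-0.46,0,0,-5.612,0.05,9.92,-10.9,-0.46,0,0,-5.612,0.05,9.92,-10.9,-0.46,0,0,-5.612,0.05,9.92,-10.9,-0.46,0,0,-5.612,0.05,9.92,-10.9,-0.46,0,0,-5.612,0.05,9.92,-10.9,-0.46,0,0,-5.612,0.05,9.92,-10.9,-0.46,0,0,-5.612,0.05,9.92,-10.9,-0.46,0,0,-5.612,0.05,9.92,-10.9,-0.46,0,0,-5.612,0.05,9.92,-10.9,-0.46,0,0,-5.612,0.05])

```text
time_s: 2.1
ee_pos: [0.472, 0.1535, 0.2306]
ee_rot: [-3.141, 0.0, 1.778]
contact_force: [1.5, 0.7, -0.0]
opening: 0.0498
grip_force: 0.0
```

```bash
python3 - <<'E'
from h import *
o=readout.observe();print(o["ee_pos"],o["ee_rot"])
im=viewer.camera("wrist")[:,:,::-1].copy();cv2.imwrite("pics/w0.png",im)
np.save("w0.npy",np.array([o["ee_pos"],o["ee_rot"]]))
go(.4725,.1555,.23,1.78)
E
```

```text
[0.472  0.1535 0.2306] [-3.1414  0.0002  1.778 ]
tool shift [0.0018 0.0008 0.0007] rz -0.001999074308999038 q6 end 0.10873253223956425 q6 now -0.13649814917189368
```

View pics/w0.png

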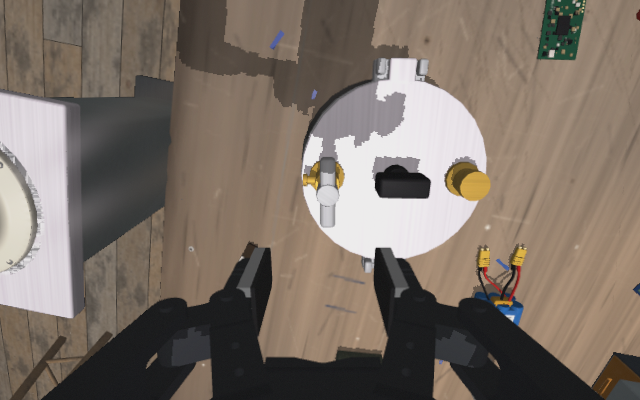

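The wrist view shows the bar from (328,158) to (328,226), running vertically in the picture so square to the fingers. The handle block is around (403,186), the port top at (474,182) and the ears at (401,68) and (369,264). I'll refine the tap and handle positions from this view together with the top and scene views.

```bash
python3 - <<'E'
from h import *
W=cam("wrist",np.load("w0.npy"));T=cam("top");S=cam("scene")
print("q1",readout.observe()["qpos"])
t=lambda x,y:(190+x/3.6-.36,140+y/3.6-.36); s=lambda x,y:(255+x/4.5-.39,180+y/4.5-.39)
for n,w,p,q in [("bar",(328,192),(182.5,455),(403,233)),("port",(474,182),(162,275),(138,222))]:
    print(n,tri([ray(W,w),ray(T,t(*p)),ray(S,s(*q))]), plane(W,w,.15 if n=="bar" else .123))
print("bar dir",[plane(W,p,.156)[:2] for p in((328,158),(328,226))])
h=np.radians(12);c=np.array([.537,.169])
L=lambda x,y,z:np.r_[c+[x*np.cos(h)-y*np.sin(h),x*np.sin(h)+y*np.cos(h)],.062+z]
for n,p in dict(tap=(-.066,0,.096),tapP=(-.066,.028,.096),tapM=(-.066,-.028,.096),hPP=(.022,.009,.074),hPM=(.022,-.009,.074),hMP=(-.022,.009,.074),hMM=(-.022,-.009,.074),port=(.066,0,.061),ear=(0,.108,.03),ear2=(0,-.108,.03)).items():
    a=proj(T,L(*p))[0]; b=proj(S,L(*p))[0]
    print(n,proj(W,L(*p))[0],"topcrop",(a-[189.64,139.64])*3.6,"scenecrop",(b-[254.61,179.61])*4.5)
E
python3 -c "
import cv2
a=cv2.imread('pics/w0.png')[50:280,290:500]; cv2.imwrite('pics/w0c.png',cv2.resize(a,None,fx=2.6,fy=2.6,interpolation=cv2.INTER_CUBIC))"
```

```text
q1 [ 0.0707 -0.0643  1.7819 -0.0001  1.4238 -0.1365]
bar (array([0.4733, 0.1587, 0.1534]), [np.float64(0.0020345795008507085), np.float64(0.00012123535810896192), np.float64(0.001936925490145679)]) [0.4754 0.1588 0.15  ]
port (array([0.6031, 0.1833, 0.1214]), [np.float64(0.003307810949018996), np.float64(0.002272864709503061), np.float64(0.001369089383238114)]) [0.6023 0.1869 0.123 ]
bar dir [array([0.4692, 0.1867]), array([0.4809, 0.1324])]
tap [323.5786 198.3157] topcrop [186.4361 455.6372] scenecrop [404.7235 221.7952]
tapP [323.5258 162.9333] topcrop [146.0359 464.4126] scenecrop [384.4577 255.6082]
tapM [323.6269 231.3969] topcrop [226.8667 446.8323] scenecrop [423.8861 189.7928]
hPP [428.1738 180.0601] topcrop [155.0345 337.0932] scenecrop [215.8061 229.4961]
hPM [426.1628 200.4469] topcrop [180.2042 331.6215] scenecrop [230.9859 209.3578]
hMP [375.9812 180.1146] topcrop [166.6791 398.503 ] scenecrop [304.4861 250.8484]
hMM [374.9828 200.5543] topcrop [192.0232 392.991 ] scenecrop [318.3992 230.016 ]
port [471.5986 186.2682] topcrop [159.2329 277.0068] scenecrop [138.9457 221.5501]
ear [397.9787  59.0818] topcrop [ 37.2156 404.1734] scenecrop [171.8052 446.6699]
ear2 [384.6111 275.2265] topcrop [329.5986 340.5773] scenecrop [343.6709 190.1406]
```

View pics/w0c.png

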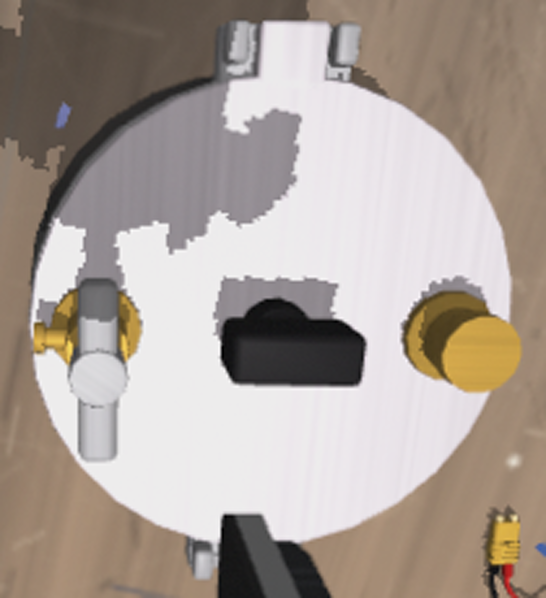

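```bash
python3 -c "
from h import *
go(.474,.157,.147,1.78)"
```

```text
tool shift [0.003  0.0025 0.0837] rz -0.001999074308999038 q6 end 0.11064694680886089 q6 now -0.13649814917189368
```

In the tool's units: 0.0835 m is 1.67, 0.075 m is 1.5.

Call:
nudge_tcp(deltas=[0.06,0.05,0.6,0,0,0,0.05,0.06,0.05,1.1,0,0,0,0.05,0.06,0.05,1.5,0,0,0,0.05,0.06,0.05,1.67,0,0,0,0.05,0.06,0.05,1.67,0,0,0,0.05,0.06,0.05,1.67,0,0,0,0.03,0.06,0.05,1.67,0,0,0,0.022,0.06,0.05,1.67,0,0,0,0.022,0.06,0.05,1.67,0,0,0,0.016,0.06,0.05,1.67,0,0,0,0.012,0.06,0.05,1.67,0,0,0,0.008,0.06,0.05,1.67,0,0,0,0.008,0.06,0.05,1.67,0,0,0,0.008])

```text
time_s: 3.45
ee_pos: [0.474, 0.1581, 0.1471]
ee_rot: [-3.142, -0.0, 1.78]
contact_force: [0.5, 0.5, -0.2]
opening: 0.0077
grip_force: 0.0
```

```bash
python3 - <<'E'
from h import *
o=readout.observe();print(o["ee_pos"],o["ee_rot"],o["moment"],o["contact_force"])
cv2.imwrite("pics/w1.png",viewer.camera("wrist")[:,:,::-1])
E
```

```text
[0.474  0.1581 0.1471] [-3.1415 -0.      1.7798] [-0.0011  0.0147 -0.0181] [ 0.5222  0.4557 -0.2412]
```

View pics/w1.png

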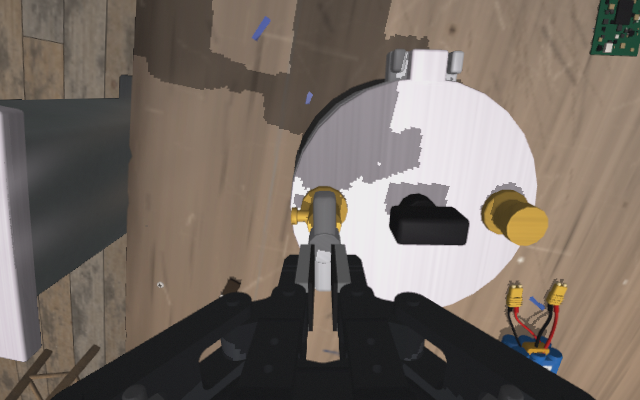

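The fingers closed to 7.7 mm with no force. The picture shows the tips beside or above the hub near (324,245), with the bar's far end at (324,192) and the port top at (527,226). I'll triangulate the heights between the two wrist views and enlarge the tips.

```bash
python3 - <<'E'
from h import *
W0=cam("wrist",np.load("w0.npy"));o=readout.observe();W1=cam("wrist",(o["ee_pos"],o["ee_rot"]))
np.save("w1.npy",np.array([o["ee_pos"],o["ee_rot"]]))
for n,a,b in [("barfar",(327.3,158.5),(324,192)),("port",(474,182),(527,226)),("hub",(328,195.4),(325,238)),("barnear",(327.5,226.5),(323,290))]:
    print(n,tri([ray(W0,a),ray(W1,b)]))
print("TCP px",proj(W1,[o["ee_pos"]]))
a=cv2.imread('pics/w1.png')[170:310,250:400]; cv2.imwrite('pics/w1c.png',cv2.resize(a,None,fx=4,fy=4,interpolation=cv2.INTER_CUBIC))
E
```

```text
barfar (array([0.4696, 0.183 , 0.1379]), [np.float64(8.552791743884138e-05), np.float64(8.552791743879645e-05)])
port (array([0.5949, 0.188 , 0.1362]), [np.float64(0.0009983199870510777), np.float64(0.0009983199870512143)])
hub (array([0.4782, 0.147 , 0.1195]), [np.float64(0.00018365470631066057), np.float64(0.00018365470631068076)])
barnear (array([0.48  , 0.1327, 0.158 ]), [np.float64(0.0003802621039092419), np.float64(0.000380262103909359)])
TCP px [[322.5456 239.2945]]
```

View pics/w1c.png

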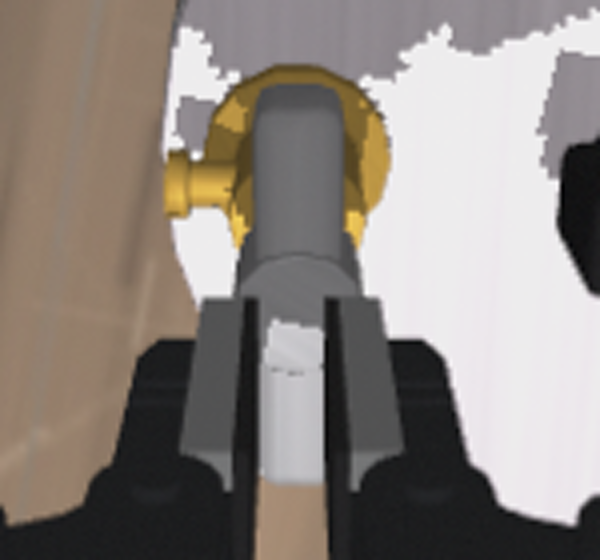

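```bash
python3 - <<'E'
from h import *
e=np.load("w1.npy");W=cam("wrist",e);Rt=R.from_euler("xyz",e[1]).as_matrix()
for dz in(0,-.01,-.0187,-.03,-.037):
  for x in (.011,-.011): print(dz,x,[np.round((proj(W,[e[0]+Rt@[x,y,dz]])[0]-[249.6,169.6])*4) for y in(-.004,.004)])
E
```

```text
0 0.011 [array([263., 207.]), array([320., 207.])]
0 -0.011 [array([264., 348.]), array([319., 348.])]
-0.01 0.011 [array([261., 234.]), array([322., 234.])]
-0.01 -0.011 [array([263., 383.]), array([321., 383.])]
-0.0187 0.011 [array([260., 261.]), array([324., 261.])]
-0.0187 -0.011 [array([261., 416.]), array([322., 416.])]
-0.03 0.011 [array([257., 300.]), array([326., 300.])]
-0.03 -0.011 [array([259., 464.]), array([324., 464.])]
-0.037 0.011 [array([256., 328.]), array([327., 328.])]
-0.037 -0.011 [array([258., 497.]), array([326., 497.])]
```

In the tool's units: 0.014 m is 0.28, 0.01 m is 0.2.

Call:
nudge_tcp(deltas=[0,0,0,0,0,0,0.032,0,0,0,0,0,0,0.032,0,0,0,0,0,0,0.032,0,0,0.1,0,0,0,0.032,0,0,0.2,0,0,0,0.032,0,0,0.28,0,0,0,0.032,0,0,0.28,0,0,0,0.032,0,0,0.28,0,0,0,0.024,0,0,0.28,0,0,0,0.02,0,0,0.28,0,0,0,0.016,0,0,0.28,0,0,0,0.012,0,0,0.28,0,0,0,0.008,0,0,0.28,0,0,0,0.005,0,0,0.28,0,0,0,0.005])

```text
time_s: 4.9
ee_pos: [0.476, 0.1582, 0.1355]
ee_rot: [3.137, 0.001, 1.78]
contact_force: [0.7, 0.5, 9.4]
opening: 0.0045
grip_force: 4.4
```

In the tool's units: 0.014 m is 0.28, 0.01 m is 0.2.

Call:
nudge_tcp(deltas=[0,0,-0.12,0,0,0,0.036,0,0,-0.12,0,0,0,0.036,0,0,-0.12,0,0,0,0.036,0,0,0,0,0,0,0.036,0,0,0.1,0,0,0,0.036,0,0,0.2,0,0,0,0.036,0,0,0.28,0,0,0,0.036,0,0,0.28,0,0,0,0.036])

```text
time_s: 5.7
ee_pos: [0.4733, 0.158, 0.1181]
ee_rot: [-3.14, -0.0, 1.78]
contact_force: [0.5, 1.1, 0.1]
opening: 0.0359
grip_force: 0.0
```

Call:
nudge_tcp(deltas=[0,0,0,0,0,0,0.026,0,0,0,0,0,0,0.02,0,0,0,0,0,0,0.016,0,0,0,0,0,0,0.012,0,0,0,0,0,0,0.008,0,0,0,0,0,0,0.008,0,0,0,0,0,0,0.008])

```text
time_s: 6.4
ee_pos: [0.4747, 0.1581, 0.1197]
ee_rot: [3.14, 0.0, 1.78]
contact_force: [1.5, 0.1, 3.4]
opening: 0.0158
grip_force: 58.6
```

```bash
python3 -c "
from h import *
o=readout.observe();print(o['ee_pos'],o['moment'])
cv2.imwrite('pics/w2.png',viewer.camera('wrist')[:,:,::-1])
S=viewer.camera('scene')[:,:,::-1]
cv2.imwrite('pics/s2.png',S)
a=S[150:300,255:405]; a=cv2.resize(a,(450,450),interpolation=cv2.INTER_CUBIC)
b=cv2.imread('pics/w2.png')[170:320,250:366]; b=cv2.resize(b,(348,450),interpolation=cv2.INTER_CUBIC)
cv2.imwrite('pics/c2.png',np.hstack([a,b]))"
```

```text
[0.4747 0.1581 0.1197] [ 0.0927 -0.3202  0.0156]
```

Call:
nudge_tcp(deltas=[0,0,0,0,0,-0.4,0.005,0,0,0,0,0,-0.8,0.005,0,0,0,0,0,-1.2,0.005,0,0,0,0,0,-1.6,0.005,0,0,0,0,0,-1.6,0.005])

```text
time_s: 7.0
ee_pos: [0.4751, 0.1583, 0.1197]
ee_rot: [3.139, 0.001, 2.18]
contact_force: [4.5, 2.2, 4.2]
opening: 0.0152
grip_force: 58.8
```

```bash
python3 - <<'E'
from h import *
o=readout.observe();print(o["moment"],o["qpos"][5])
w=viewer.camera('wrist')[:,:,::-1];cv2.imwrite('pics/w3.png',w)
for f in('pics/w1.png','pics/w2.png','pics/w3.png'):
    hsv=cv2.cvtColor(cv2.imread(f),cv2.COLOR_BGR2HSV)
    print(f)
    for y in range(180,250,8): print(y,''.join('G' if (15<h<35 and s>120) else ('.' if v>170 and s<40 else ('g' if s<60 and v>60 else ('k' if v<=60 else '~'))) for h,s,v in hsv[y,290:360]))
E
```

```text
[ 0.272  -0.6798  0.0335] -0.5297550880504344
pics/w1.png
180 ~~ggg.....g.gggggggggggggggggggggggggggggggggggggggggggggggggggggg....
188 ~gg............gg...gggg~GGGGGGGGGGGGGGGGGG~ggggggg.ggggggg...........
196 gg...ggggggggggGGGGGGGG~ggggggggggggggggggggg~GGGGGGG~................
204 g....gggggggGGGGGGGGGGGgggggggggggggggggggggggGGGGGGGGGGGg............
212 ~GGGGGGGGGGGGGGGGGGGGGGgggggggggggggggggggggggGGGGGGGGGGGg............
220 ~GGGGGGGGGGGGGGGGGGGGGG~ggggggggggggggggggggggGGGGGGGG~...............
228 ~~g...............GGG~ggggggggggggggggggggggggg~GG~...................
236 ~~~~~..............ggggggggggggggggggggggggggggggg....................
244 ~~~~~~~~...ggggggggggggggggggggggggggggggggggggggggggg................
pics/w2.png
180 gggggggggggggggggggggggggggggggggggggggggggggggggggggggggggggggggggggg
188 gggggggggggggggggggggggggggggggggggggggggggggggggggggggggggggggggggggg
196 ggggggggggggggggggggggggggggggggggggggggggggggggggggggggggggggg
[... 444 characters left out ...]
.............
pics/w3.png
180 kkkkkkgggggggggggggggggggggggggggggggggggggggggggggggggggggggggggggggg
188 kkkggggggggggggggggggggggggggggggggggggggggggggggggggggggggggggggggggg
196 gggggggggggggggggggggggggggggggggggggggggggggggggggggggggggggggggggggg
204 gggggggggggggg~GGGGGGGGGGGGGGGGGGGGGGGGGGGGGGGGGGG~ggggggggggggggggggg
212 .GGGGGGGGGGGGGGGGGGG~gggggggggggggggggggggggg~GGGGGGGGGG~ggggggggggggg
220 GGGGGGGGGGGGGGGGGGG~gggggggggggggggggggggggggggGGGGGGGGGGG~g..........
228 G~...g~GGGGGGGGGGGGggggggggggggggggggggggggggggGGGGGGGGGGGg...........
236 .........gGGGGGGGGG~gggggggggggggggggggggggggg~GGGGGGGG...............
244 .............GGGGGG~gggggggggggggggggggggggggg~GGGG~g.................
```

The bar stays fixed in the wrist picture, so it is turning with the gripper. I'll carry on, then regrip.

In the tool's units: -1.2 rad is -4.8.

Call:
nudge_tcp(deltas=[0,0,0,0,0,-0.48,0.005,0,0,0,0,0,-0.96,0.005,0,0,0,0,0,-1.44,0.005,0,0,0,0,0,-1.92,0.005,0,0,0,0,0,-2.4,0.005,0,0,0,0,0,-2.88,0.005,0,0,0,0,0,-3.36,0.005,0,0,0,0,0,-3.84,0.005,0,0,0,0,0,-4.32,0.005,0,0,0,0,0,-4.8,0.005,0,0,0,0,0,-4.8,0.005])

```text
time_s: 8.15
ee_pos: [0.4747, 0.1586, 0.1197]
ee_rot: [3.141, 0.002, -2.905]
contact_force: [4.7, 3.3, 6.0]
opening: 0.0154
grip_force: 58.9
```

Call:
nudge_tcp(deltas=[0,0,0,0,0,0,0.036,0,0,0,0,0,0,0.036,0,0,0,0,0,0,0.036,0,0,-0.6,0,0,0,0.036,0,0,-1,0,0,0,0.036,0,0,-1,0,0,0,0.036])

```text
time_s: 8.75
ee_pos: [0.4757, 0.1581, 0.1717]
ee_rot: [-3.141, 0.005, -2.904]
contact_force: [0.3, 0.3, 0.0]
opening: 0.0359
grip_force: 0.0
```

```bash
python3 - <<'E'
from h import *
o=readout.observe();print(o["ee_pos"],o["ee_rot"],o["qpos"][5])
cv2.imwrite('pics/w4.png',viewer.camera('wrist')[:,:,::-1])
hsv=cv2.cvtColor(cv2.imread('pics/w4.png'),cv2.COLOR_BGR2HSV)
for y in range(150,250,8): print(y,''.join('G' if (15<h<35 and s>120) else ('.' if v>170 and s<40 else ('g' if s<60 and v>60 else ('k' if v<=60 else '~'))) for h,s,v in hsv[y,290:360]))
go(.474,.158,.1685,1.78+1.6-np.pi)
E
```

```text
[0.4757 0.1581 0.1717] [-3.1406  0.0045 -2.9043] -1.7285042774474961
150 kkkkkkkkkkkkkkkkkkkkgggggggggggggggggggggkkkkkkkkkkkkkkkkkkkkkg~~~~~~~
158 gggggggggggggggggggggggggggggggggggggggggggggggggggggggggggggggggggggk
166 ggggggggggggggggggggggg...................gggggggggggggggggggggggggggg
174 ...........................gGGGGGGGGGGGGG~ggggggggggggggggggg.........
182 ..................gGGGGG~gggggggggggggggggg~GGGG~ggggggggggggg........
190 ..............GGGGGGGGG~g................gggGGGGGGGGG~gggggggggggggggg
198 .............GGGGGGGGGG~gg...............ggg~GGGGGGGGG~ggggggggggggggg
206 ...............GGGGGGGGGgg...............gggGGGGGGGG~ggggggggggggggggg
214 ................ggg~Ggggggggg..ggggggggggggggg~G~ggggggggggggggggggggg
222 ....................gggggggggggggggggggggggggggggggggggggggggggggggggg
230 ....................gggggggggggggggggggggggggggg......................
238 ........................gggggggggggggggggggg..........................
246 ........................gggggggggggggggggggg..........................
tool shift [0.0006 0.0001 0.0013] rz 3.14061068798296 q6 end 1.654139534781332 q6 now -1.7286804512719987
```

In the tool's units: 1.57 rad is 6.28.

Call:
nudge_tcp(deltas=[0,0,0,0,0,6.28,0.036,0,0,0,0,0,6.28,0.036,0,0,0,0,0,6.28,0.036,0,0,0,0,0,6.28,0.036,0,0,0,0,0,6.28,0.036,0,0,0,0,0,6.28,0.036,0,0,0,0,0,6.28,0.036,0,0,0,0,0,6.28,0.036,0,0,0,0,0,6.28,0.036,0,0,0,0,0,6.28,0.036,0,0,0,0,0,6.28,0.036])

```text
time_s: 9.9
ee_pos: [0.4726, 0.1579, 0.167]
ee_rot: [-3.138, -0.0, 1.805]
contact_force: [0.6, 0.2, -0.7]
opening: 0.036
grip_force: 0.0
```

Call:
nudge_tcp(deltas=[0,0,0,0,0,6.28,0.036,0,0,0,0,0,6.28,0.036,0,0,0,0,0,6.28,0.036,0,0,0,0,0,6.28,0.036,0,0,0,0,0,6.28,0.036,0,0,0,0,0,6.28,0.036,0,0,0,0,0,6.28,0.036,0,0,0,0,0,6.28,0.036,0,0,0,0,0,6.28,0.036,0,0,0,0,0,6.28,0.036,0,0,0,0,0,6.28,0.036,0,0,0,0,0,6.28,0.036])

```text
time_s: 11.1
ee_pos: [0.4727, 0.1579, 0.1672]
ee_rot: [-3.141, 0.004, 0.239]
contact_force: [-0.7, 0.6, -0.0]
opening: 0.0359
grip_force: 0.0
```

```bash
python3 -c "
from h import *
print(readout.observe()['qpos'][5]);go(.4745,.158,.1185,1.78+1.6-np.pi)"
```

```text
1.4111030583335125
tool shift [0.0017 0.0003 0.0487] rz 0.0007683297850880066 q6 end 1.653823379243336 q6 now 1.4111030583335125
```

In the tool's units: 0.049 m is 0.98, 0.044 m is 0.88.

Call:
nudge_tcp(deltas=[0.02,0,0.4,0,0,0,0.036,0.02,0,0.7,0,0,0,0.036,0.02,0,0.88,0,0,0,0.036,0.02,0,0.98,0,0,0,0.036,0.02,0,0.98,0,0,0,0.026,0.02,0,0.98,0,0,0,0.02,0.02,0,0.98,0,0,0,0.016,0.02,0,0.98,0,0,0,0.012,0.02,0,0.98,0,0,0,0.008,0.02,0,0.98,0,0,0,0.005,0.02,0,0.98,0,0,0,0.005])

```text
time_s: 12.2
ee_pos: [0.4755, 0.1585, 0.1209]
ee_rot: [-3.142, -0.001, 0.24]
contact_force: [-1.0, 0.2, 5.5]
opening: 0.0151
grip_force: 58.7
```

```bash
python3 -c "
from h import *
print(readout.observe()['moment'])"
```

```text
[0.1902 0.2478 0.0054]
```

In the tool's units: -1.2 rad is -4.8.

Call:
nudge_tcp(deltas=[0,0,0,0,0,-0.48,0.005,0,0,0,0,0,-0.96,0.005,0,0,0,0,0,-1.44,0.005,0,0,0,0,0,-1.92,0.005,0,0,0,0,0,-2.4,0.005,0,0,0,0,0,-2.88,0.005,0,0,0,0,0,-3.36,0.005,0,0,0,0,0,-3.84,0.005,0,0,0,0,0,-4.32,0.005,0,0,0,0,0,-4.8,0.005,0,0,0,0,0,-4.8,0.005])

```text
time_s: 13.3
ee_pos: [0.4739, 0.1599, 0.1209]
ee_rot: [-3.139, -0.003, 1.442]
contact_force: [-7.2, 5.9, 9.3]
opening: 0.0152
grip_force: 59.4
```

```bash
python3 -c "
from h import *
print(readout.observe()['moment'])"
```

```text
[0.9186 1.1722 0.039 ]
```

Call:
nudge_tcp(deltas=[0,0,0,0,0,-0.16,0.005,0,0,0,0,0,-0.28,0.005,0,0,0,0,0,-0.36,0.005,0,0,0,0,0,-0.36,0.005])

```text
time_s: 13.7
ee_pos: [0.4737, 0.1599, 0.1208]
ee_rot: [-3.139, -0.003, 1.53]
contact_force: [-8.2, 6.3, 10.2]
opening: 0.015
grip_force: 59.4
```

```bash
python3 -c "
from h import *
print(readout.observe()['moment'])"
```

```text
[ 0.9512  1.3139 -0.0638]
```

Call:
nudge_tcp(deltas=[0,0,0,0,0,-0.08,0.005,0,0,0,0,0,-0.16,0.005,0,0,0,0,0,-0.24,0.005,0,0,0,0,0,-0.24,0.005])

```text
time_s: 14.1
ee_pos: [0.4741, 0.1595, 0.1208]
ee_rot: [-3.14, -0.002, 1.589]
contact_force: [-6.3, 4.2, 9.5]
opening: 0.0152
grip_force: 59.3
```

```bash
python3 -c "
from h import *
o=readout.observe();print(o['moment'],o['ee_rot'])"
```

```text
[ 0.7137  1.0804 -0.3934] [-3.1397 -0.0024  1.5893]
```

Careful with the scale: shifts go in units of 50 mm and turns go in units of 0.25 rad. That gives: -0.1 m is -2, -0.07 m is -1.4, 0.03 rad is 0.12.

Call:
nudge_tcp(deltas=[0,0,0,0,0,0.12,0.04,0,0,0,0,0,0.12,0.04,0,0,0,0,0,0.12,0.04,0,0,-0.6,0,0,0.12,0.04,0,0,-1.4,0,0,0.12,0.04,0,0,-2,0,0,0.12,0.04,0,0,-2,0,0,0.12,0.05])

```text
time_s: 14.8
ee_pos: [0.4781, 0.1585, 0.2253]
ee_rot: [3.132, -0.001, 1.56]
contact_force: [0.3, -0.2, -0.1]
opening: 0.0499
grip_force: 0.0
```

```bash
python3 - <<'E'
from h import *
o=readout.observe();print(o["ee_pos"],o["ee_rot"])
np.save("w5.npy",np.array([o["ee_pos"],o["ee_rot"]]))
cv2.imwrite('pics/w5.png',viewer.camera('wrist')[:,:,::-1])
go(.538,.171,.17,.21)
E
```

```text
[0.4781 0.1585 0.2253] [ 3.132  -0.0007  1.5602]
tool shift [0.0133 0.0612 0.0524] rz 1.350133883335862 q6 end 1.6685421946080226 q6 now 0.09040388615435994
```

View pics/w5.png

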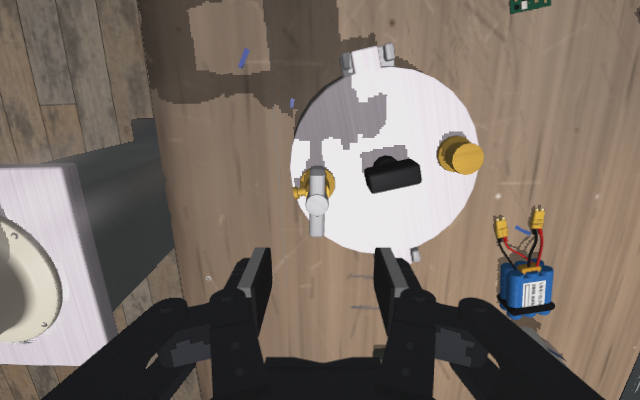

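The bar now runs from (317,168) to (317,235), along tool x at yaw 1.56, so the tap has turned about 2.92 rad and is on its stop. The lid is still seated, with the handle at (393,175). Next I'll move over the handle.

In the tool's units: 0.03 m is 0.6, 0.061 m is 1.22, 1.35 rad is 5.4.

Call:
nudge_tcp(deltas=[0.26,1.22,0,0,0,5.4,0.05,0.26,1.22,0,0,0,5.4,0.05,0.26,1.22,0,0,0,5.4,0.05,0.26,1.22,0,0,0,5.4,0.05,0.26,1.22,0,0,0,5.4,0.05,0.26,1.22,0,0,0,5.4,0.05,0.26,1.22,0,0,0,5.4,0.05,0.26,1.22,0,0,0,5.4,0.05,0.26,1.22,0,0,0,5.4,0.05,0.26,1.22,0,0,0,5.4,0.05,0.26,1.22,0.6,0,0,5.4,0.05,0.26,1.22,1,0,0,5.4,0.05,0.26,1.22,1,0,0,5.4,0.05])

```text
time_s: 16.15
ee_pos: [0.533, 0.1703, 0.1655]
ee_rot: [-3.141, 0.009, 0.213]
contact_force: [0.5, -0.2, -0.5]
opening: 0.0499
grip_force: 0.0
```

```bash
python3 - <<'E'
from h import *
o=readout.observe();e=(o["ee_pos"],o["ee_rot"]);im=viewer.camera('wrist')[:,:,::-1];cv2.imwrite('pics/w6.png',im)
print(o["ee_rot"],o["qpos"][5]);go(.538,.171,.109,.21)
W=cam("wrist",e); hsv=cv2.cvtColor(im,cv2.COLOR_BGR2HSV)
v=hsv[...,2].astype(int)
for y in range(140,300,8): print(y,''.join('G' if (15<h<35 and s>120) else ('.' if vv>170 and s<40 else ('g' if s<60 and vv>60 else ('k' if vv<=60 else '~'))) for h,s,vv in hsv[y,250:400:2]))
print("TCP",proj(W,[e[0]]),"tip-.03",proj(W,[e[0]+[0,0,.03]]))
c=np.array([.538,.171]);h=np.radians(12)
for x in(-.022,.022):
  for y in(-.009,.009): print(x,y,proj(W,[np.r_[c+[x*np.cos(h)-y*np.sin(h),x*np.sin(h)+y*np.cos(h)],.136]]))
E
```

```text
[-3.1406  0.0086  0.2132] 1.450923771648337
tool shift [0.0036 0.0002 0.0588] rz 0.002445475781254647 q6 end 1.6685421946080226 q6 now 1.4516482456497197
140 ggggggggg..................................................................
148 ggggggggggg................................................................
156 ggggggggggggg..............................................................
164 gggggggggggggggggg..........ggg..g..g......................................
172 gggggggggggggggggggggggggggggggkkkkkkkkkkkg................................
180 ggggggggggggggggggggggggggggggkkkkkkkkkkkkkgggg............................
188 gggggggggggggggggggggggggggggkkkkkkkkkkkkkkkgggg...........................
196 ggggggggggggggggggggggggggggkkkkkkkkkkkkkkkkkgg............................
204 gggggggggggggggggggggggggggggkkkkkkkkkkkkkkkkgg............................
212 ggggggggggggggggggggggggggggggkkkkkkkkkkkkkg...............................
220 
[... 291 characters left out ...]
........................
252 gggggggkkkg.....................gGGGGGGGg......................kkkgggggg...
260 gggggkkkkkkgggggggggggggggggGGGGGGGGGGGGGGGGGg................gkkkkkggggggk
268 ggggkkkkkkk......ggggggggggGGGGGGGGGGGGGGGGGGG~...............gkkkkkkkggggg
276 ggkkkkkkkkkg...............GGGGGGGGGGGGGGGGGGGg...............kkkkkkkkkgggg
284 gkkkkkkkkkk~~~g..............gGGGGGGGGGGGGG~...............g~~kkkkkkkkkkggg
292 gkkkkkkkkkg~~~~~~~ggg~~~~~~~~~GG~ggggggggGGG~~~~~~~~~~~~~~~~~~~kkkkkkkkkkgg
TCP [[321.6245 239.7917]] tip-.03 [[321.4601 266.6485]]
-0.022 -0.009 [[335.5297 243.9583]]
-0.022 0.009 [[308.7497 243.8702]]
0.022 -0.009 [[336.6646 180.5442]]
0.022 0.009 [[308.0579 180.4472]]
```

In the tool's units: 0.057 m is 1.14, 0.045 m is 0.9.

Call:
nudge_tcp(deltas=[0.06,0,0.5,0,0,0,0.045,0.06,0,0.9,0,0,0,0.045,0.06,0,1.14,0,0,0,0.045,0.06,0,1.14,0,0,0,0.03,0.06,0,1.14,0,0,0,0.022,0.06,0,1.14,0,0,0,0.018,0.06,0,1.14,0,0,0,0.015,0.06,0,1.14,0,0,0,0.013,0.06,0,1.14,0,0,0,0.013])

```text
time_s: 17.1
ee_pos: [0.5393, 0.1713, 0.1135]
ee_rot: [3.142, -0.001, 0.21]
contact_force: [-0.0, 0.1, -0.6]
opening: 0.0133
grip_force: 0.0
```

In the tool's units: 0.033 m is 0.66, 0.025 m is 0.5.

Call:
nudge_tcp(deltas=[0,0,-0.2,0,0,0,0.045,0,0,-0.2,0,0,0,0.045,0,0,-0.2,0,0,0,0.045,0,0,0.2,0,0,0,0.045,0,0,0.5,0,0,0,0.045,0,0,0.66,0,0,0,0.045,0,0,0.66,0,0,0,0.045])

```text
time_s: 17.8
ee_pos: [0.5376, 0.1711, 0.0782]
ee_rot: [-3.141, 0.004, 0.21]
contact_force: [-0.4, -0.4, 0.9]
opening: 0.0449
grip_force: 0.0
```

Call:
nudge_tcp(deltas=[0,0,0,0,0,0,0.034,0,0,0,0,0,0,0.027,0,0,0,0,0,0,0.022,0,0,0,0,0,0,0.018,0,0,0,0,0,0,0.012,0,0,0,0,0,0,0.005,0,0,0,0,0,0,0.005,0,0,0,0,0,0,0.005])

```text
time_s: 18.6
ee_pos: [0.5398, 0.1716, 0.0814]
ee_rot: [-3.141, -0.002, 0.21]
contact_force: [-2.3, 0.9, 6.9]
opening: 0.0222
grip_force: 58.6
```

Call:
nudge_tcp(deltas=[0,0,-0.02,0,0,0,0.005,0,0,-0.04,0,0,0,0.005,0,0,-0.06,0,0,0,0.005,0,0,-0.06,0,0,0,0.005])

```text
time_s: 19.0
ee_pos: [0.5384, 0.171, 0.0822]
ee_rot: [3.142, 0.002, 0.21]
contact_force: [1.4, -0.2, -6.8]
opening: 0.0218
grip_force: 59.0
```

In the tool's units: -0.02 m is -0.4, -0.016 m is -0.32.

Call:
nudge_tcp(deltas=[0,0,-0.08,0,0,0,0.005,0,0,-0.16,0,0,0,0.005,0,0,-0.24,0,0,0,0.005,0,0,-0.32,0,0,0,0.005,0,0,-0.4,0,0,0,0.005,0,0,-0.4,0,0,0,0.005])

```text
time_s: 19.6
ee_pos: [0.5396, 0.1713, 0.104]
ee_rot: [3.141, -0.001, 0.21]
contact_force: [0.4, -0.1, -7.0]
opening: 0.0218
grip_force: 59.2
```

```bash
python3 -c "
from h import *
o=readout.observe();print(o['contact_force'],o['moment'],o['ee_rot'])"
```

```text
[ 0.3857 -0.088  -7.0011] [ 0.008  -0.0662 -0.0734] [ 3.1415 -0.0015  0.2098]
```

The lid came free with a 7 N load, which is its own weight. Next I'll fit the block's pose to its silhouette in both fixed cameras while raising the lid.

In the tool's units: -0.07 m is -1.4, -0.06 m is -1.2.

Call:
nudge_tcp(deltas=[0,0,-0.3,0,0,0,0.005,0,0,-0.6,0,0,0,0.005,0,0,-0.9,0,0,0,0.005,0,0,-1.2,0,0,0,0.005,0,0,-1.4,0,0,0,0.005,0,0,-1.4,0,0,0,0.005])

```text
time_s: 20.2
ee_pos: [0.5406, 0.1714, 0.1758]
ee_rot: [3.141, -0.005, 0.21]
contact_force: [0.9, -0.2, -6.5]
opening: 0.0221
grip_force: 59.5
```

```bash
python3 - <<'E'
from h import *
from scipy.optimize import minimize
ims={n:cv2.imread(f"pics/{n}0.png") for n in("top","scene")}
roi={"top":(335,200,410,255),"scene":(340,180,392,228)}; k=8
M={}
for n,(x0,y0,x1,y1) in roi.items():
    a=ims[n][y0:y1,x0:x1].astype(float); g=a[...,1]-a[...,2]   # G-R : wood negative
    m=(cv2.resize(g,None,fx=k,fy=k,interpolation=cv2.INTER_CUBIC)>-8).astype(np.uint8)
    nl,lab,st,_=cv2.connectedComponentsWithStats(cv2.morphologyEx(m,cv2.MORPH_OPEN,np.ones((17,17))))
    j=1+np.argmax(st[1:,4]); m=(lab==j).astype(np.uint8); M[n]=m; print(n,st[j],m.shape)
C={n:cam(n) for n in M}
def sil(n,p):
    x,y,h=p; c,s=np.cos(h),np.sin(h)
    P=[[x+c*a-s*b,y+s*a+c*b,z] for a in(-.035,.035) for b in(-.0575,.0575) for z in(0,.024)]
    q=(proj(C[n],P)-roi[n][:2]+.5)*k-.5
    m=np.zeros_like(M[n]); cv2.fillConvexPoly(m,np.round(cv2.convexHull(q.astype(np.float32))*16).astype(int),1,shift=4); return m
def iou(n,p):
    s=sil(n,p); return (s&M[n]).sum()/(s|M[n]).sum()
for use in (("top",),("scene",),("top","scene")):
    r=minimize(lambda p:-sum(iou(n,p) for n in use),[.589,-.176,.09],method="Nelder-Mead",options=dict(initial_simplex=[[.589,-.176,.09],[.597,-.176,.09],[.589,-.168,.09],[.589,-.176,.0]]))
    print(use,r.x,[iou(n,r.x) for n in M])
E
```

```text
top [  108    93   359   232 69289] (440, 600)
scene [   59    83   281   226 39625] (384, 416)
('top',) [ 0.5918 -0.1783  0.088 ] [np.float64(0.9571315273197812), np.float64(0.8316019223908162)]
('scene',) [ 0.5923 -0.1825  0.1552] [np.float64(0.8775213253060298), np.float64(0.8537253548470598)]
('top', 'scene') [ 0.5918 -0.1787  0.1   ] [np.float64(0.9558948261238338), np.float64(0.8366765202702703)]
```

```bash
python3 -c "
from h import *
go(.593,-.1785,.17,.21)"
```

```text
tool shift [-0.0216  0.3532  0.0058] rz -0.00017518865824817098 q6 end 1.0684115301087511 q6 now 1.4550015188458716
```

In the tool's units: 0.353 m is 7.06, 0.351 m is 7.02.

Call:
nudge_tcp(deltas=[-0.012,0.2,0,0,0,0,0.005,-0.036,0.6,0,0,0,0,0.005,-0.068,1.1,0,0,0,0,0.005,-0.1,1.7,0,0,0,0,0.005,-0.14,2.4,0,0,0,0,0.005,-0.19,3.1,0,0,0,0,0.005,-0.24,3.8,0,0,0,0,0.005,-0.276,4.5,0,0,0,0,0.005,-0.32,5.2,0,0,0,0,0.005,-0.36,5.9,0,0,0,0,0.005,-0.4,6.5,0,0,0,0,0.005,-0.42,6.86,0,0,0,0,0.005,-0.432,7.02,0,0,0,0,0.005,-0.432,7.06,0,0,0,0,0.005,-0.432,7.06,0,0,0,0,0.005,-0.432,7.06,0,0,0,0,0.005])

```text
time_s: 21.8
ee_pos: [0.5914, -0.1771, 0.173]
ee_rot: [-3.141, 0.0, 0.211]
contact_force: [0.9, -0.0, -6.2]
opening: 0.0219
grip_force: 59.6
```

```bash
python3 - <<'E'
from h import *
o=readout.observe();print(o["ee_pos"],o["ee_rot"],o["moment"])
cv2.imwrite('pics/top7.png',viewer.camera('top')[:,:,::-1]);cv2.imwrite('pics/scene7.png',viewer.camera('scene')[:,:,::-1]);cv2.imwrite('pics/w7.png',viewer.camera('wrist')[:,:,::-1])
W=cam("wrist",(o["ee_pos"],o["ee_rot"]))
# handle extents in hand from wrist picture, and port/tap
hsv=cv2.cvtColor(cv2.imread('pics/w7.png'),cv2.COLOR_BGR2HSV)
g=((hsv[...,0]>15)&(hsv[...,0]<35)&(hsv[...,1]>120)&(hsv[...,2]>90)).astype(np.uint8)
n,l,st,ce=cv2.connectedComponentsWithStats(g)
for i in np.argsort(-st[1:,4])[:4]+1: print(st[i],ce[i])
zl=o["ee_pos"][2]-.0194; h=.21
for nm,x,z in(("port top",.066,.061),("tap base",-.066,.03)): print(nm,proj(W,[[o["ee_pos"][0]+x*np.cos(h),o["ee_pos"][1]+x*np.sin(h),zl+z]]))
E
python3 -c "
import cv2,numpy as np
a=cv2.imread('pics/w7.png');b=cv2.imread('pics/top7.png')[140:290,290:440];c=cv2.imread('pics/scene7.png')[130:280,300:450]
r=lambda i,w,h:cv2.resize(i,(w,h),interpolation=cv2.INTER_CUBIC)
cv2.imwrite('pics/c7.png',np.hstack([r(a,400,250)[:, :],r(c,250,250)]))"
```

```text
[ 0.5914 -0.1771  0.173 ] [-3.1408  0.0002  0.2112] [ 0.0206 -0.0049 -0.017 ]
[ 287   87   72   81 4449] [322.991  127.4655]
[484   0  79  43 842] [518.0333  26.3717]
[295 337  55  22 587] [323.3646 346.3901]
[77  0 26  4 79] [88.7595  1.0759]
port top [[321.3863 128.1573]]
tap base [[321.5655 346.9566]]
```

```bash
python3 - <<'E'
from h import *
E=(np.array([.5914,-.1771,.173]),np.array([-3.1408,.0002,.2112]))
W=cam("wrist",E);Rt=R.from_euler("xyz",E[1]).as_matrix();t=np.linspace(0,6.28,40)
for z in(.03,.061):
  P=[E[0]+[0,0,-.0194+z]+Rt@[.066+.014*np.cos(a),.014*np.sin(a),0] for a in t]
  q=proj(W,P);print("z",z,q.min(0),q.max(0))
# lid disc in top and scene pictures: bright blob against model ellipse
for n in("top","scene"):
  C=cam(n)
  P=[E[0]+[.091*np.cos(a),.091*np.sin(a),-.0194+.03] for a in t]; q=proj(C,P);print(n,"model disc",q.min(0),q.max(0))
  im=cv2.cvtColor(cv2.imread(f"pics/{n}7.png"),cv2.COLOR_BGR2HSV)
  m=((im[...,2]>165)&(im[...,1]<40)).astype(np.uint8);_,l,st,ce=cv2.connectedComponentsWithStats(m)
  for i in np.argsort(-st[1:,4])[:5]+1: print(st[i][:2],st[i][:2]+st[i][2:4]-1,st[i][4])
E
```

```text
z 0.03 [292.0573  91.3527] [350.8039 151.4183]
z 0.061 [284.7693  89.851 ] [357.6009 164.003 ]
top model disc [340.2685 178.7538] [414.9349 252.4645]
[292 252] [380 399] 4124
[354 212] [408 258] 1129
[382 160] [427 198] 999
[338 392] [366 399] 217
[393 248] [407 272] 170
scene model disc [335.4118 137.2589] [402.5508 164.059 ]
[552 177] [639 270] 4187
[490 286] [547 366] 2708
[573 314] [639 399] 1906
[270 226] [355 285] 1830
[ 0 40] [185  85] 1367
```

Call:
nudge_tcp(deltas=[0,0.02,0.3,0,0,0,0.005,0,0.02,0.7,0,0,0,0.005,0,0.02,1.1,0,0,0,0.005,0,0.02,1.5,0,0,0,0.005,0,0.02,1.8,0,0,0,0.005,0,0.02,2.04,0,0,0,0.005,0,0.02,2.2,0,0,0,0.005,0,0.02,2.3,0,0,0,0.005,0,0.02,2.36,0,0,0,0.005,0,0.02,2.36,0,0,0,0.005,0,0.02,2.36,0,0,0,0.005])

```text
time_s: 23.05
ee_pos: [0.5922, -0.1797, 0.0558]
ee_rot: [3.141, -0.001, 0.21]
contact_force: [0.4, 0.3, -6.0]
opening: 0.0216
grip_force: 59.7
```

```bash
python3 -c "
from h import *
go(.592,-.1785,.0434,.21);print(readout.observe()['moment'])"
```

```text
tool shift [ 0.0001 -0.0012  0.0124] rz -0.00013021820989900235 q6 end 1.0679453732017077 q6 now 0.8713275686359514
[-0.0241 -0.0943 -0.0492]
```

In the tool's units: 0.009 m is 0.18, 0.008 m is 0.16.

Call:
nudge_tcp(deltas=[0,-0.01,0.04,0,0,0,0.005,0,-0.01,0.08,0,0,0,0.005,0,-0.01,0.12,0,0,0,0.005,0,-0.01,0.16,0,0,0,0.005,0,-0.01,0.18,0,0,0,0.005,0,-0.01,0.18,0,0,0,0.005])

```text
time_s: 23.65
ee_pos: [0.5914, -0.1789, 0.0458]
ee_rot: [-3.141, 0.0, 0.21]
contact_force: [0.5, -0.8, -5.9]
opening: 0.0217
grip_force: 59.7
```

Call:
nudge_tcp(deltas=[0,0,0.01,0,0,0,0.005,0,0,0.02,0,0,0,0.005,0,0,0.03,0,0,0,0.005,0,0,0.03,0,0,0,0.005])

```text
time_s: 24.05
ee_pos: [0.5915, -0.179, 0.0446]
ee_rot: [-3.142, 0.0, 0.21]
contact_force: [0.2, -0.3, -5.6]
opening: 0.0217
grip_force: 59.6
```

In the tool's units: 0.001 m is 0.02, 0.0005 m is 0.01.

Call:
nudge_tcp(deltas=[0,0,0.01,0,0,0,0.005,0,0,0.02,0,0,0,0.005,0,0,0.02,0,0,0,0.005])

```text
time_s: 24.35
ee_pos: [0.592, -0.179, 0.0439]
ee_rot: [3.141, -0.001, 0.21]
contact_force: [0.2, 0.1, -4.6]
opening: 0.0218
grip_force: 59.9
```

Call:
nudge_tcp(deltas=[0,0,0.01,0,0,0,0.005,0,0,0.02,0,0,0,0.005,0,0,0.02,0,0,0,0.005])

```text
time_s: 24.65
ee_pos: [0.5925, -0.1791, 0.0435]
ee_rot: [3.141, -0.002, 0.21]
contact_force: [1.7, 1.6, -1.1]
opening: 0.0222
grip_force: 60.3
```

Call:
nudge_tcp(deltas=[0,0,0.01,0,0,0,0.005,0,0,0.01,0,0,0,0.005])

```text
time_s: 24.85
ee_pos: [0.5926, -0.1791, 0.0434]
ee_rot: [3.141, -0.002, 0.21]
contact_force: [0.4, 3.2, 4.4]
opening: 0.0222
grip_force: 60.9
```

Call:
nudge_tcp(deltas=[0,0,0,0,0,0,0.024,0,0,0,0,0,0,0.027,0,0,0,0,0,0,0.032,0,0,0,0,0,0,0.04,0,0,0,0,0,0,0.045,0,0,0,0,0,0,0.045])

```text
time_s: 25.45
ee_pos: [0.5913, -0.1791, 0.0419]
ee_rot: [-3.141, 0.001, 0.21]
contact_force: [0.3, 0.7, -0.6]
opening: 0.045
grip_force: 0.0
```

Released with no load left on the tool. I'll rise straight up, back away, and look at the result.

In the tool's units: -0.2 m is -4, -0.18 m is -3.6.

Call:
nudge_tcp(deltas=[0,0,-0.2,0,0,0,0.045,0,0,-0.6,0,0,0,0.045,0,0,-1.2,0,0,0,0.045,0,0,-2,0,0,0,0.045,0,0,-2.8,0,0,0,0.045,0,0,-3.6,0,0,0,0.045,-1,0,-4,0,0,0,0.045,-2,0,-4,0,0,0,0.045,-3,0,-4,0,0,0,0.045,-3.6,0,-4,0,0,0,0.045,-3.6,0,-4,0,0,0,0.045,-3.6,0,-4,0,0,0,0.045])

```text
time_s: 26.65
ee_pos: [0.4156, -0.2168, 0.2431]
ee_rot: [3.14, -0.001, 0.209]
contact_force: [0.9, 0.1, 0.4]
opening: 0.0448
grip_force: 0.0
```

```bash
python3 - <<'E'
from h import *
r=lambda i,w,h:cv2.resize(i,(w,h),interpolation=cv2.INTER_CUBIC)
a=viewer.camera('top')[:,:,::-1];b=viewer.camera('scene')[:,:,::-1]
cv2.imwrite('pics/top9.png',a);cv2.imwrite('pics/scene9.png',b)
cv2.imwrite('pics/c9.png',np.hstack([r(a[130:290,270:430],400,400),r(b[130:290,270:430],400,400)]))
c=np.array([.592,-.1785]);t=np.linspace(0,6.28,60)
for n in("top","scene"):
  q=(proj(cam(n),[[c[0]+.091*np.cos(u),c[1]+.091*np.sin(u),.054] for u in t])-[270,130])*2.5; print(n,q.min(0),q.max(0))
E
```

```text
top [170.9681 151.0909] [339.4086 317.9101]
scene [159.5437 116.4812] [318.1592 193.9759]
```

View pics/c9.png

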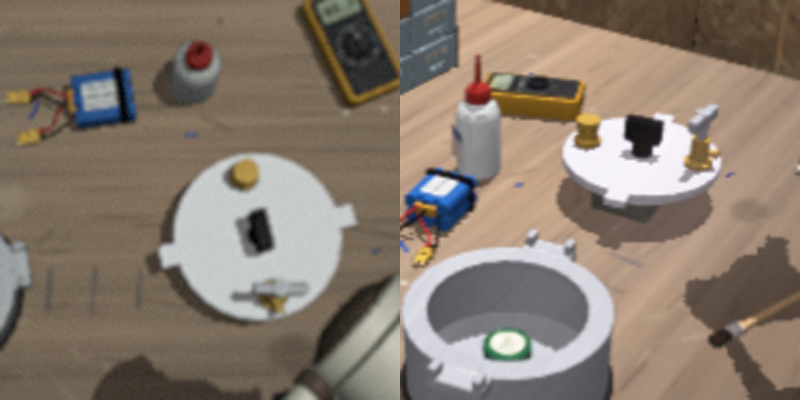

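The lid lies flat and centred on the block. In the top crop its disc spans (172,152) to (343,320), against a model of (171,151) to (339,318). The tap is still turned open, and the bottle and pack have not moved.

```bash
python3 -c "
from bench import ctrl, viewer, readout
print(ctrl.sign_off())"
```

```text
the job is handed in; nothing more can be done
None
```

I opened the vent tap to its stop, lifted the lid free with only its own weight on the arm, laid it flat and centred on the green block with the tap still open, left the bottle and cell pack untouched, and handed the job in at about 27 s of the 66 s.

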